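# Seat a glaze sample cell in the light path of a bench photometer

### The job

Take the red-capped sample cell from the rack and set it in the well of the bench photometer with its clear faces to the light path. Press it down gently and turn it a little either way until its key drops into the slot and it sits fully home, foot flush with the deck; only then slide the orange tab to open the lamp shutter all the way. Let go of everything, do not force the cell (it is glass), and leave the other cells, the clay ball and the stone alone.

Things in the scene. Friction and masses are not known exactly. Their poses are not given: they have to be found in the camera images.
- red_cell: Red-capped cell, 87 mm tall, about 0.12 kg, upright, own z up. Origin: centre of the lower edge of its key. Upwards: steel key blade 34 mm along own x, 6 mm along own y, 8 mm high; round black foot, 38 mm across, 8 to 22 mm up, lower edge bevelled; square body 28 x 28 mm with clear faces to own +x and -x (light goes along own x, either way round) and black faces to +y and -y.
- red_cap (a point): Centre of the top of the red cap, 87 mm above the cell's origin, axes as the cell's. The cap is 28 x 28 mm and 20 mm tall, flush with the body below it. Grip it here across the black faces (along own y). At the start the foot rests on the rack and the key is 8 mm down in a rack slot: lift straight up.
- blue_cell: The same cell with a blue cap, in another rack slot; leave it alone.
- white_cell: The same cell with a white cap, in another rack slot; leave it alone.
- rack: Fixed wooden rack, 190 x 70 x 22 mm, origin at the centre of its underside, own z up. Three slots in a row along own x, at -56, 0 and +56 mm, each with one cell whose own x lies along the row; which cell is in which slot varies.
- photometer: Fixed bench photometer, origin at the centre of its underside, own z up. Deck 130 mm (x) x 280 mm (y) x 32 mm high. White lamp housing (60 x 50 mm, top 74 mm above the table) centred at own y = +95 mm, blue detector housing alike at y = -95 mm. The nominal light path runs between them along own y, 54 mm above the table, over the well; yellow lines on the deck mark it.
- well (a point): Centre of the mouth of the round well, level with the deck (32 mm above the table), axes as the photometer's. Bore 40 mm in diameter, rim bevelled 2 mm. With the key lying on the key plate outside the slot, the cell's origin is 14 mm below this point; fully home, with the foot resting on the plate and its top flush with the deck, 22 mm below.
- key_plate (a point): Middle of the rigid black key plate in the well, 14 mm below the deck. A straight slot, 7.4 mm wide, 8.5 mm deep, runs right across it. It was set to the true beam at calibration: up to 20 degrees either way from the nominal light path, by an amount these axes (the photometer's) do not show. The plate does not turn. The key enters within about 3 degrees of the slot: feel for it.
- shutter (a joint): Lamp shutter slide, m: about 0 = shut (starts 0 to 4 mm), 0.034 = fully open, at the end stop. It grows towards the photometer's own +x, resists with about 2.5 N and stays where it is left.
- shutter_tab (a point): Centre of the top of the orange shutter tab, which moves with the shutter: 14 mm along the photometer's x, 20 mm along its y, 30 mm tall, standing on the lamp housing (this point is 104 mm above the table).
- clay_ball: Dark pierced clay ball, 76 mm in diameter and 72 mm high, origin under its foot; leave it alone.
- stone: Dark green burnishing stone, 60 x 30 x 18 mm, origin under its centre; leave it alone.

How it is judged:
On the way, in this order (a step that is already met when the one before it is completed fails the run):
1. the red cell is lifted out of the rack (height (world z) of red_cell above 0.045 m), for 0.1 s.
2. the red cell sits fully home in the well, key in the slot, with the shutter still shut (z of red_cell in the frame of well below -0.0195 m and horizontal distance between red_cell and well below 0.003 m and value of joint shutter below 0.01 m), for 0.2 s.
3. the shutter is opened all the way (value of joint shutter above 0.029 m), for 0.1 s.
At the end, for the whole second after the job is handed in: The red cell stands upright (within 3.4 degrees) and at rest in the well, within 3 mm of its axis, its key in the slot and its foot within 2.5 mm of flush with the deck, clear faces within 24 degrees of the nominal light path (either way round); the shutter is open to within 5 mm of its end stop (z of red_cell in the frame of well below -0.0195 m and horizontal distance between red_cell and well below 0.003 m and angle between the x axis of red_cell and the y axis of well, either way round below 0.42 rad and angle between red_cell's own z axis and vertical below 0.06 rad and linear speed of red_cell below 0.02 m/s and value of joint shutter above 0.029 m); the robot touches nothing.
It fails at once if the glass cell is pressed or wedged against the photometer with more than 60 N (contact force between red_cell and photometer above 60 N).
It fails at once if another cell is moved more than 15 mm (distance of any of blue_cell, white_cell from where it was at the start of the episode above 0.015 m).
It fails at once if the clay ball or the stone is moved more than 20 mm (distance of any of clay_ball, stone from where it was at the start of the episode above 0.02 m).
It also fails if it takes over 72 s, if anything falls off the work surface, if the arm or the gripper's body presses on something with over 40 N, if the wrist force passes 120 N, or if a joint passes its speed limit or range.

### The arm

A 6-joint arm with a two-finger parallel gripper is mounted at the origin on the work surface. World frame = base frame: x ahead of the robot, y to its left, z up, the work surface at z = 0. Lengths are in m, angles in rad, forces in N, time in s.
With the tool pointing down it reaches from about 0.275 to 0.825 m from the base axis. Payload 5.2 kg.
Tool frame: the origin (TCP) lies at the very end of the fingers, on their centre line; the grasp point (between the pads) lies bot.grasp_offset behind it (bot.grasp_offset is the distance from the TCP to the grasp point, in m); z points along the fingers, y is the line along which they close (so a half turn about z gives the same grasp; the last joint's range is limited). The gripper opens to 93 mm and grips with 3 to 60 N. Pads are 15 mm wide; open, the fingers measure 128 mm over their backs; the gripper's body (75 mm by 188 mm) begins 65 mm behind the grasp point.
Start: joints at [-1.37, 0.259, 1.535, -0, 1.348, -0.203], TCP at [0.216, -0.506, 0.219] pointing down, gripper open.
Joint ranges: [-3.14, 3.14], [-0.91, 2.08], [0.19, 2.58], [-1.22, 4.36], [0.22, 2.71], [-3.12, 3.12]. Speed limits (rad/s): [2.57, 2.57, 3.14, 3.14, 3.14, 3.14].

### API

Orientations are given as a unit quaternion [w, x, y, z].
In Python, from cell import status, snapshot, get_calibration, bot gives the robot as it stands.
- The arm moves only by the tool arm_command, never from a script. Its argument "rows" is a list of rows, each a list of 3 entries, a list of its own where there are three numbers: the shift along the tool's x, y, z in cm, then the turn about the tool's z in rad, then the closure, from 0 (fully open) to 1 (shut). In form: [[[tx, ty, tz], yaw, jaw], ...]. A call has 1 to 20 rows; each row is the pose to reach, as a shift and turn from the pose commanded when the call began, along the tool's axes at that moment; what a row does not reach only later rows make up. A row lasts 1/10 s, in which the tool goes at most 50 mm and 8.59 degrees, less where a joint would pass 70% of its speed; a pose out of reach is approached as far as the arm can. A call with a gripper value outside its range is refused whole. The fingers move at their own pace and stop on an object; "grip_force" is the grip in N (left out, the last holds). Time passes only in rows, so rows that repeat a pose let the fingers close. It gives the time, the measured TCP pose, the force, the opening and the grip force at its end, in the units of the state.
- status.get_obs(): the state, without advancing time (a new reading comes with each control period).
- snapshot(name): name is "scene" or "top"; returns the picture (400x640x3 uint8, red, green, blue); there is no depth.
- get_calibration(name): a dict with "fx", "fy", "cx", "cy" (pixels), "position" and "orientation" of the camera in the world. Camera axes: x right, y up, looking along -z (the intrinsics and any distortion apply to the point x, -y, -z); pixel columns grow to the right and rows downward; lengths in m; the calibration is good to about 2 mm. A picture is of the moment at which its call begins. get_calibration takes no time and is no camera call.
- bot.close_job(): hands the job in; it is judged then, once.
The state is a dict: "time_s": time; "q": joint angles; "dq": joint speeds; "tau": joint torques, N m; "tool_pos": TCP position; "tool_rot": TCP orientation; "contact_force": force on the tool from outside, world axes, zero at the start; "wrist_torque": the same for the moment, N m; "gripper_width": finger opening in m; "finger_force": force on a finger pad.
Only numpy, scipy, OpenCV 4.12 (cv2) and the standard library are available. Lean on these libraries where they do the work, as an engineer would, in place of code of your own. Each camera call takes 0.05 s, during which the arm holds its last target. There are 200 camera calls.

## Working session

There is one attempt and no reset: what is moved stays moved. The work goes in short steps, Python scripts to look and compute and a tool call to move; the robot and the scene stay as the last step left them, time stands still between calls to the robot, and variables do not carry over. Pictures are saved under pics/ and viewed, at most 10 in all, crops included, and the job is handed in when it is done.

Besides the shell and the picture viewer there is one more tool, called after "Call:" as name(argument=value, ...) on one line, values as JSON. arm_command: Moves the arm, as the interface text tells. Its arguments: {"type":"object","properties":{"rows":{"type":"array","items":{"type":"array"}},"grip_force":{"type":"number"}},"required":["rows"]}

```bash
mkdir -p pics; python3 - <<'E'
from cell import status, snapshot, get_calibration, bot
import cv2
for n in("scene","top"):
    cv2.imwrite(f"pics/{n}0.png",snapshot(n)[:,:,::-1]); print(n,get_calibration(n))
o=status.get_obs(); print(o, bot.grasp_offset)
E
```

```text
scene {'fx': 402.99777632637813, 'fy': 402.99777632637813, 'cx': 321.1663542052103, 'cy': 198.59177112736538, 'position': array([0.976692  , 0.32211775, 0.63942061]), 'orientation': array([0.45721066, 0.16990291, 0.31793254, 0.81302541])}
top {'fx': 481.11765583515694, 'fy': 481.11765583515694, 'cx': 326.00521521082334, 'cy': 199.3358008334079, 'position': array([0.45403666, 0.0645355 , 1.02343851]), 'orientation': array([-0.69714483, -0.04353549,  0.03432203,  0.71478371])}
{'time_s': 0.1, 'q': array([-1.36977474e+00,  2.59299693e-01,  1.53593033e+00,  5.34820820e-06,
        1.34797701e+00, -2.02813836e-01]), 'dq': array([ 0.00111167, -0.00193148, -0.00430908,  0.00098124, -0.00109414,
       -0.00141627]), 'tau': array([ 3.53965916e-03, -4.38210297e+01, -2.84641922e+01,  7.20879855e-02,
        3.61159723e-02, -6.78478432e-05]), 'tool_pos': array([ 0.21604346, -0.50528813,  0.21790229]), 'tool_rot': array([-8.07185508e-04,  9.79683585e-01,  2.00547802e-01,  3.33085861e-06]), 'contact_force': array([-0.8377246 ,  0.06389032,  0.39423111]), 'wrist_torque': array([-0.03411072, -0.01287495, -0.01166224]), 'finger_force': 0.0, 'gripper_width': 0.09271904237808422} 0.0188
```

View pics/scene0.png

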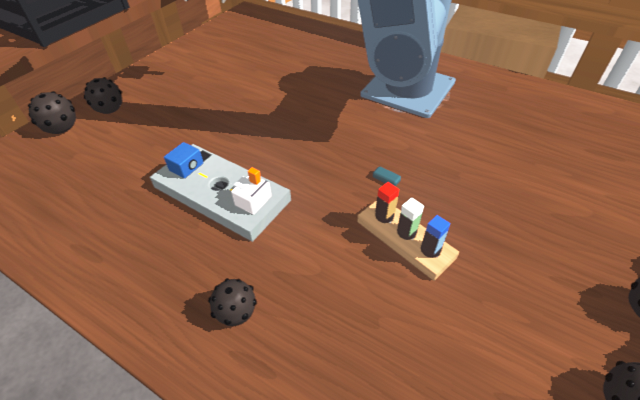

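View pics/top0.png

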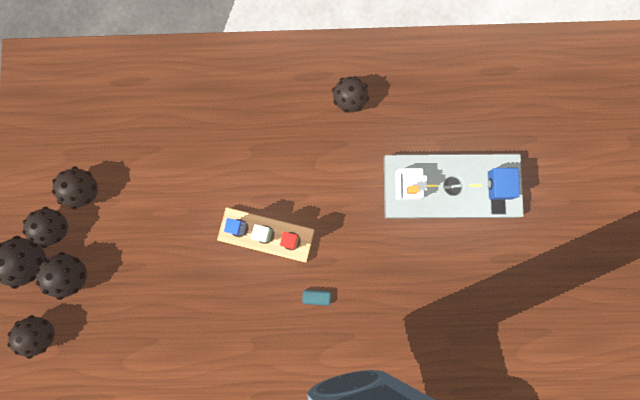

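The scene view shows the red cap at (388,190) and the orange tab at (254,176). The top view shows red (290,240), white (262,233) and blue (235,227) in the rack, the well at (452,186), lamp housing (410,184) with tab (412,189), and detector (504,183). The stone is at (317,297) and the clay ball at (350,94).

```bash
cat > h.py <<'E'
import numpy as np, cv2
from cell import status, snapshot, get_calibration, bot
from scipy.spatial.transform import Rotation as R
def rot(q): return R.from_quat([q[1],q[2],q[3],q[0]])
def ray(n,px):
    c=get_calibration(n); px=np.atleast_2d(px).astype(float)
    d=np.c_[(px[:,0]-c['cx'])/c['fx'],-(px[:,1]-c['cy'])/c['fy'],-np.ones(len(px))]
    return np.array(c['position']),rot(c['orientation']).apply(d)
def onplane(n,px,z):
    p,d=ray(n,px); return p+d*((z-p[2])/d[:,2])[:,None]
def proj(n,P):
    c=get_calibration(n); d=rot(c['orientation']).inv().apply(np.atleast_2d(P)-c['position'])
    return np.c_[c['cx']+c['fx']*d[:,0]/-d[:,2],c['cy']-c['fy']*d[:,1]/-d[:,2]]
def mask(img,lo,hi,roi=None):
    m=cv2.inRange(cv2.cvtColor(img,cv2.COLOR_RGB2HSV),np.array(lo),np.array(hi))
    if roi:
        k=np.zeros_like(m);x0,y0,x1,y1=roi;k[y0:y1,x0:x1]=255;m&=k
    return m
def big(m):
    return max(cv2.findContours(m,cv2.RETR_EXTERNAL,cv2.CHAIN_APPROX_NONE)[0],key=cv2.contourArea)
def rect(n,m,z):
    """min-area rectangle of a blob cast on plane z: centre, sizes, long axis angle (deg)"""
    P=onplane(n,big(m)[:,0],z)[:,:2]
    r=cv2.minAreaRect((P*1000).astype(np.float32)); b=cv2.boxPoints(r)
    e=b[1]-b[0]; f=b[2]-b[1]; l=e if e@e>f@f else f
    return np.array(r[0])/1000,r[1],np.degrees(np.arctan2(l[1],l[0]))
E
python3 - <<'E'
from h import *
t=snapshot("top"); s=snapshot("scene")
def show(k,r): print(k,np.round(r[0],4),np.round(r[1],1),round(r[2],2))
show("deck",rect("top",mask(t,(0,0,120),(180,50,255),(375,145,530,225)),.032))
show("rack",rect("top",mask(t,(12,50,140),(30,200,255),(210,200,325,270)),.022))
cs=[]
for k,lo,hi,z in(("red",(0,180,150),(6,255,255),.101),("blue",(105,150,130),(125,255,255),.101)):
    m=mask(t,lo,hi,(215,205,325,265)); show(k,rect("top",m,z))
m=mask(t,(10,180,180),(20,255,255),(395,165,430,205)); show("tab",rect("top",m,.104))
m=mask(t,(0,0,0),(180,255,80),(438,172,466,200)); show("well",rect("top",m,.032))
m=mask(t,(105,150,120),(125,255,255),(480,160,530,205)); show("det",rect("top",m,.074))
m=mask(t,(0,0,215),(180,30,255),(390,160,430,205)); show("lamp",rect("top",m,.074))
m=mask(t,(22,100,150),(35,255,255),(425,175,490,195)); ys,xs=np.nonzero(m);
print("yellow",len(xs)); P=onplane("top",np.c_[xs,ys],.032); print(np.round(np.polyfit(P[:,1],P[:,0],1),4))
a=t[140:275,210:530]; b=s[130:290,140:470]
cv2.imwrite("pics/c1.png",cv2.resize(a,None,fx=2.4,fy=2.4,interpolation=cv2.INTER_CUBIC)[:,:,::-1])
cv2.imwrite("pics/c2.png",cv2.resize(b,None,fx=2.4,fy=2.4,interpolation=cv2.INTER_CUBIC)[:,:,::-1])
E
```

```text
deck [ 0.5865 -0.1868] [285.  133.8] 88.99
rack [0.4943 0.2035] [195.9  73. ] 74.35
red [0.4644 0.1406] [0. 0.] 0.0
blue [0.521  0.2638] [ 6.7 11.1] -60.17Traceback (most recent call last):
  File "<stdin>", line 9, in <module>
  File "h.py", line 23, in rect
    P=onplane(n,big(m)[:,0],z)[:,:2]
                ~~~^^^
  File "h.py", line 20, in big
    return max(cv2.findContours(m,cv2.RETR_EXTERNAL,cv2.CHAIN_APPROX_NONE)[0],key=cv2.contourArea)
ValueError: max() iterable argument is empty
```

```bash
python3 - <<'E'
from h import *
t=snapshot("top"); s=snapshot("scene")
ht=cv2.cvtColor(t,cv2.COLOR_RGB2HSV)
for k,p in dict(red=(290,238),tab=(413,188),well=(452,180),det=(505,180),lamp=(405,172),yel=(475,185),blue=(233,226),white=(262,231),deck=(450,205)).items(): print(k,ht[p[1],p[0]])
a=t[140:275,210:530]; b=s[130:290,140:470]
cv2.imwrite("pics/c1.png",cv2.resize(a,None,fx=2.4,fy=2.4,interpolation=cv2.INTER_CUBIC)[:,:,::-1])
cv2.imwrite("pics/c2.png",cv2.resize(b,None,fx=2.4,fy=2.4,interpolation=cv2.INTER_CUBIC)[:,:,::-1])
E
```

```text
red [  2 161 255]
tab [ 22 141 255]
well [ 15   5 106]
det [108 145 234]
lamp [  0   0 255]
yel [ 30 102 255]
blue [107 144 253]
white [  0   0 255]
deck [ 73   8 237]
```

View pics/c1.png

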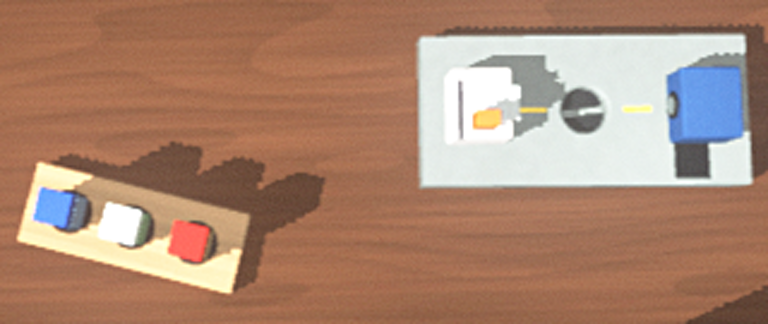

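View pics/c2.png

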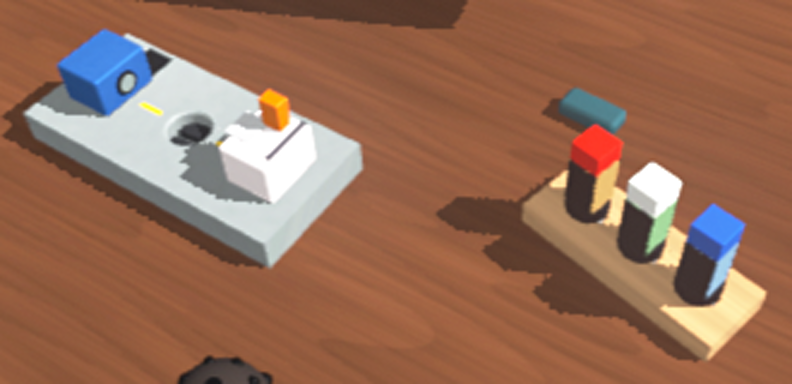

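The crops show the red cap at (190,241) and the well at (583,110) with a bright slot line tilted a few degrees from the yellow marks. The tab is at (487,119). I'll measure these with masks that fit the colours.

```bash
python3 - <<'E'
from h import *
t=snapshot("top")
def show(k,r): print(k,np.round(r[0],4),np.round(r[1],1),round(r[2],2))
def cen(m): ys,xs=np.nonzero(m); return np.c_[xs,ys]
for k,lo,hi,z,roi in(("red",(0,140,90),(6,255,255),.101,(270,220,310,260)),("red2",(174,140,90),(180,255,255),.101,(270,220,310,260)),
 ("blue",(100,120,120),(118,255,255),.101,(215,205,250,245)),("white",(0,0,225),(180,40,255),.101,(245,215,280,250)),
 ("tab",(8,110,140),(28,255,255),.104,(400,175,421,200)),("well",(0,0,0),(180,60,150),.032,(440,174,464,198)),
 ("det",(100,120,90),(118,255,255),.074,(480,160,530,205)),("rack",(8,60,90),(30,200,255),.022,(215,200,325,270)),):
    m=mask(t,lo,hi,roi)
    try: show(k,rect("top",m,z)); p=onplane("top",cen(m),z).mean(0); print("   cent",np.round(p,4),cen(m).mean(0))
    except ValueError: print(k,"none")
m=mask(t,(22,60,150),(38,255,255),(425,175,490,195)); P=onplane("top",cen(m),.032); f=np.polyfit(P[:,1],P[:,0],1);print("yellow",len(P),np.round(f,4),"x at y=-.187",np.polyval(f,-.187))
# deck corners
c=big(mask(t,(0,0,120),(180,50,255),(375,145,535,225))); q=cv2.approxPolyDP(c,6,True)[:,0]; print(q,np.round(onplane("top",q,.032)[:,:2],4))
g=cv2.cvtColor(t,cv2.COLOR_RGB2GRAY); print(g[174:199,438:468])
E
```

```text
red [0.4801 0.1501] [29.3 29.1] 74.89
   cent [0.4802 0.1495 0.101 ] [288.24888889 239.78222222]
red2 none
blue [0.5094 0.2573] [26.3 28.2] -14.21
   cent [0.5093 0.2569 0.101 ] [232.20634921 226.01587302]
white [0.4954 0.2075] [35.5 30.1] 74.69
   cent [0.4944 0.2047 0.101 ] [259.34387352 233.08695652]
tab [ 0.5706 -0.0914] [21.3 13.6] 88.5
   cent [ 0.5713 -0.0908  0.104 ] [412.15584416 189.18181818]
well [ 0.5869 -0.1804] [46.6 36.7] 74.15
   cent [ 0.5871 -0.1836  0.032 ] [451.01762115 185.01321586]
det [ 0.5828 -0.2765] [59.4 60.1] -1.48
   cent [ 0.5829 -0.2779  0.074 ] [503.99531616 182.92037471]
rack [0.4951 0.1967] [229.1 143.6] 88.64
   cent [0.4953 0.1911 0.022 ] [271.6600065  234.13206628]
yellow 45 [0.0174 0.5896] x at y=-.187 0.5863187588671593
[[384 156]
 [385 217]
 [523 215]
 [520 154]] [[ 0.6519 -0.0473]
 [ 0.5241 -0.0446]
 [ 0.5211 -0.3276]
 [ 0.6484 -0.3301]]
[[154 148 149 149 161 197 199 207 233 233 234 233 234 234 232 234 234 235
  234 236 234 233 232 233 233 230 231 230 233 233]
 [151 150 153 148 144 147 150 203 236 234 233 233 231 228 230 233 235 235
  236 237 
[... 2216 characters left out ...]
 86  85  83  87  91  93
   95 104 135 186 225 236 236 234 235 235 236 235]
 [236 234 233 235 233 232 233 238 239 229 185 142 111  96  98  94  93  97
  109 144 196 230 234 238 235 234 235 235 235 236]
 [235 232 232 230 233 232 235 236 236 240 235 222 186 169 164 161 159 171
  198 221 235 240 237 235 236 236 236 235 235 236]
 [235 232 233 233 234 235 235 233 234 236 239 242 241 241 235 236 236 238
  241 238 237 235 235 235 236 235 234 234 233 235]
 [233 233 233 230 232 234 234 234 233 235 236 238 240 241 240 240 240 238
  237 237 235 233 237 235 234 235 235 235 234 235]
 [232 232 233 233 234 234 236 235 233 233 235 234 237 239 237 237 238 238
  237 236 236 237 236 235 235 235 235 236 236 236]]
```

```bash
cat >> h.py <<'E'
def plan(xyz=None,yaw=None,base=None):
    """shift in tool axes (cm) and turn to bring TCP to xyz, tool x to world angle yaw (deg)"""
    o=status.get_obs(); r=rot(o['tool_rot']); p=o['tool_pos']; x=r.apply([1,0,0]); a=np.degrees(np.arctan2(x[1],x[0]))
    print("tcp",np.round(p,4),"yaw",round(a,2),"tilt z",np.round(r.apply([0,0,1]),4),"F",np.round(o['contact_force'],2),"T",np.round(o['wrist_torque'],2),"w",round(o['gripper_width'],4),"t",o['time_s'])
    if xyz is not None: print(" shift cm",np.round(r.inv().apply(np.array(xyz)-p)*100,2),"turn",None if yaw is None else round(-np.radians((yaw-a+180)%360-180),3))
E
python3 - <<'E'
from h import *
t=snapshot("top"); s=snapshot("scene")
g=cv2.cvtColor(t,cv2.COLOR_RGB2GRAY).astype(float)
# slot ridge per column, lit right part and shaded left part
pts=[]
for c in list(range(445,450))+list(range(453,460)):
    col=np.clip(g[182:192,c]-108,0,None); 
    pts.append((c,182+(col*np.arange(10)).sum()/col.sum()))
pts=np.array(pts); print(np.round(pts.T,1))
P=onplane("top",pts,.014); f=np.polyfit(P[:,1],P[:,0],1); print("slot world angle",np.degrees(np.arctan2(1,f[0])))
# well mouth, edge at level 165 along radii
for n,img,c0,k in(("top",t,(452.3,185.7),1),):
    pass
sg=cv2.cvtColor(s,cv2.COLOR_RGB2GRAY)
w=proj("scene",[[.586,-.187,.032]]); print("predicted well in scene",w)
for nm,pt in(("red",[.4800,.1497,.101]),("tab",[.571,-.091,.104])): print(nm,proj("scene",[pt]))
m=mask(s,(0,140,90),(6,255,255),(370,175,405,215)); ys,xs=np.nonzero(m);print("red scene bbox",xs.min(),xs.max(),ys.min(),ys.max())
m=mask(s,(8,110,140),(28,255,255),(240,160,270,190)); ys,xs=np.nonzero(m);print("tab scene bbox",xs.min(),xs.max(),ys.min(),ys.max())
th=np.linspace(0,2*np.pi,40); ring=np.c_[.586+.020*np.cos(th),-.187+.020*np.sin(th),0*th+.032]
out=[]
for n,img in(("scene",s),("top",t)):
    q=proj(n,ring); x,y=q.mean(0).astype(int); k=8
    cr=cv2.resize(img[y-22:y+22,x-22:x+22],None,fx=k,fy=k,interpolation=cv2.INTER_CUBIC)[:,:,::-1].copy()
    cv2.polylines(cr,[((q-[x-22,y-22]+.5)*k).astype(np.int32)],True,(0,255,0),1); out.append(cr)
cv2.imwrite("pics/well.png",np.hstack(out))
plan([.480,.1497,.16],74.7)
E
```

```text
[[445.  446.  447.  448.  449.  453.  454.  455.  456.  457.  458.  459. ]
 [188.5 187.1 186.9 186.8 186.7 186.  185.8 185.6 185.5 185.5 185.4 185.2]]
slot world angle 98.88414475279741
predicted well in scene [[217.52471981 182.94700253]]
red [[387.022252   188.23511292]]
tab [[252.91565856 170.18229979]]
red scene bbox 377 399 182 203
tab scene bbox 240 269 160 184
tcp [ 0.2161 -0.5057  0.2186] yaw 23.14 tilt z [-0.e+00  1.e-04 -1.e+00] F [0.76 0.43 0.69] T [-0.06  0.02  0.02] w 0.093 t 0.45
 shift cm [ 50.02 -49.9    5.87] turn -0.9
```

View pics/well.png

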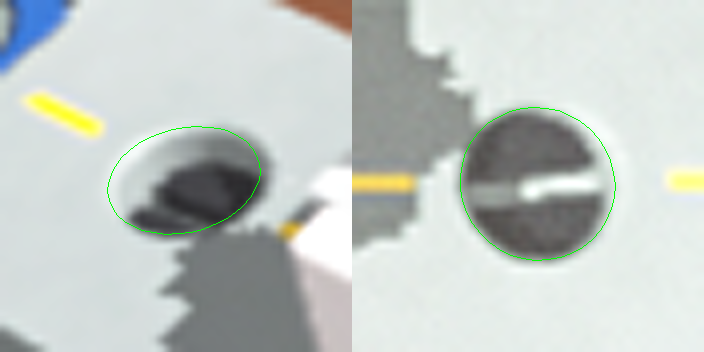

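The predicted rim ring falls on the well in both views, so the well is at about (0.586, -0.187). The slot lies near 98.9° in world axes. I'll go to the red cap.

Call:
arm_command(rows=[[[50.0,-49.9,5.9],-0.9,0],[[50.0,-49.9,5.9],-0.9,0],[[50.0,-49.9,5.9],-0.9,0],[[50.0,-49.9,5.9],-0.9,0],[[50.0,-49.9,5.9],-0.9,0],[[50.0,-49.9,5.9],-0.9,0],[[50.0,-49.9,5.9],-0.9,0],[[50.0,-49.9,5.9],-0.9,0],[[50.0,-49.9,5.9],-0.9,0],[[50.0,-49.9,5.9],-0.9,0],[[50.0,-49.9,5.9],-0.9,0],[[50.0,-49.9,5.9],-0.9,0],[[50.0,-49.9,5.9],-0.9,0],[[50.0,-49.9,5.9],-0.9,0],[[50.0,-49.9,5.9],-0.9,0],[[50.0,-49.9,5.9],-0.9,0],[[50.0,-49.9,5.9],-0.9,0],[[50.0,-49.9,5.9],-0.9,0],[[50.0,-49.9,5.9],-0.9,0],[[50.0,-49.9,5.9],-0.9,0]])

```text
time_s: 2.45
tool_pos: [0.4799, 0.1484, 0.16]
tool_rot: [0.0, 0.796, 0.606, 0.0]
contact_force: [0.6, 0.8, 0.8]
gripper_width: 0.093
finger_force: 0.0
```

```bash
python3 -c "
from h import *
plan([.480,.1497,.073],74.7)"
```

```text
tcp [0.4799 0.1484 0.16  ] yaw 74.59 tilt z [ 5.e-04 -1.e-04 -1.e+00] F [0.57 0.79 0.78] T [-0.03 -0.11  0.01] w 0.093 t 2.45
 shift cm [ 0.13 -0.02  8.7 ] turn -0.002
```

Call:
arm_command(rows=[[[0.1,0,4.0],0,0],[[0.1,0,7.0],0,0],[[0.1,0,8.7],0,0],[[0.1,0,8.7],0,0],[[0.1,0,8.7],0,0.5],[[0.1,0,8.7],0,1],[[0.1,0,8.7],0,1],[[0.1,0,8.7],0,1],[[0.1,0,8.7],0,1],[[0.1,0,8.7],0,1],[[0.1,0,8.7],0,1],[[0.1,0,8.7],0,1]], grip_force=20)

```text
time_s: 3.65
tool_pos: [0.4801, 0.1506, 0.0726]
tool_rot: [-0.0, 0.795, 0.607, -0.0]
contact_force: [-0.1, 0.1, 0.5]
gripper_width: 0.0334
finger_force: 0.0
```

Call:
arm_command(rows=[[[0,0,0],0,1],[[0,0,0],0,1],[[0,0,0],0,1],[[0,0,0],0,1]])

```text
time_s: 4.05
tool_pos: [0.48, 0.1506, 0.0726]
tool_rot: [-0.0, 0.795, 0.607, -0.0]
contact_force: [-0.1, 0.2, -0.3]
gripper_width: 0.0282
finger_force: 19.9
```

Call:
arm_command(rows=[[[0,0,-1.0],0,1],[[0,0,-3.0],0,1],[[0,0,-6.0],0,1],[[0,0,-10.0],0,1],[[0,0,-13.0],0,1],[[0,0,-13.0],0,1]])

```text
time_s: 4.65
tool_pos: [0.483, 0.1508, 0.2079]
tool_rot: [0.003, 0.795, 0.607, 0.004]
contact_force: [1.2, 0.4, -1.0]
gripper_width: 0.0281
finger_force: 19.9
```

```bash
python3 -c "
from h import *
plan([.586,-.187,.2026],98.9)"
```

```text
tcp [0.483  0.1508 0.2079] yaw 74.71 tilt z [ 9.7e-03  8.0e-04 -1.0e+00] F [ 1.18  0.37 -0.99] T [ 0.01 -0.07 -0.02] w 0.0281 t 4.65
 shift cm [-29.87  18.84   0.61] turn -0.422
```

Call:
arm_command(rows=[[[-5,3.2,0],-0.1,1],[[-10,6.4,0],-0.2,1],[[-15,9.6,0],-0.3,1],[[-20,12.8,0],-0.422,1],[[-25,16,0],-0.422,1],[[-29.8,19.1,0],-0.422,1],[[-29.8,19.1,0],-0.422,1],[[-29.8,19.1,0],-0.422,1],[[-29.8,19.1,0],-0.422,1],[[-29.8,19.1,5.0],-0.422,1],[[-29.8,19.1,7.5],-0.422,1],[[-29.8,19.1,7.5],-0.422,1],[[-29.8,19.1,7.5],-0.422,1],[[-29.8,19.1,7.5],-0.422,1]])

```text
time_s: 6.05
tool_pos: [0.5869, -0.187, 0.1298]
tool_rot: [0.002, 0.65, 0.76, 0.0]
contact_force: [0.1, -0.7, -0.9]
gripper_width: 0.0277
finger_force: 20.0
```

```bash
python3 - <<'E'
from h import *
plan([.586,-.187,.1276],98.9)
t=snapshot("top"); s=snapshot("scene"); out=[]
o=status.get_obs(); p=o['tool_pos']; 
th=np.linspace(0,2*np.pi,40); z=p[2]-.0586
for n,img in(("scene",s),("top",t)):
    x,y=proj(n,[[.586,-.187,.05]])[0].astype(int);h=36;k=9
    cr=cv2.resize(img[y-h:y+h,x-h:x+h],None,fx=k,fy=k,interpolation=cv2.INTER_CUBIC)[:,:,::-1].copy()
    for c,zz,r,col in((np.array([.586,-.187]),.032,.020,(0,255,0)),(p[:2],z+.008,.019,(0,0,255)),(p[:2],z+.087,.014,(255,0,255))):
        q=proj(n,np.c_[c[0]+r*np.cos(th),c[1]+r*np.sin(th),0*th+zz]); cv2.polylines(cr,[((q-[x-h,y-h]+.5)*k).astype(np.int32)],True,col,1)
    out.append(cv2.resize(cr,(400,400)))
cv2.imwrite("pics/over.png",np.hstack(out))
E
```

```text
tcp [ 0.5869 -0.187   0.1298] yaw 98.94 tilt z [ 0.0029 -0.0014 -1.    ] F [ 0.14 -0.71 -0.89] T [-0.1  -0.14  0.07] w 0.0277 t 6.05
 shift cm [ 0.01 -0.09  0.22] turn 0.001
```

View pics/over.png

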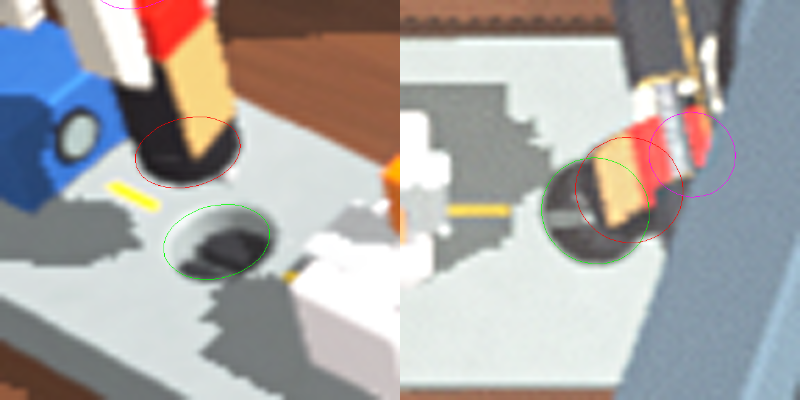

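Foot and well line up to about 1 mm in both views. I'll lower to just above the plate and check the force.

Call:
arm_command(rows=[[[0,0,0],0,1],[[0,0,0.5],0,1],[[0,0,1.0],0,1],[[0,0,1.5],0,1],[[0,0,2.0],0,1],[[0,0,2.4],0,1],[[0,0,2.7],0,1],[[0,0,3.0],0,1],[[0,0,3.3],0,1],[[0,0,3.3],0,1],[[0,0,3.3],0,1]])

```text
time_s: 7.25
tool_pos: [0.5858, -0.1873, 0.0947]
tool_rot: [0.0, 0.65, 0.76, -0.0]
contact_force: [0.4, 0.5, -0.9]
gripper_width: 0.0274
finger_force: 20.0
```

```bash
python3 -c "
from h import *
plan([.586,-.187,.08],98.9)"
```

```text
tcp [ 0.5858 -0.1873  0.0947] yaw 98.88 tilt z [ 0. -0. -1.] F [ 0.4   0.48 -0.87] T [-0.04 -0.09  0.01] w 0.0274 t 7.25
 shift cm [0.03 0.03 1.47] turn -0.0
```

Call:
arm_command(rows=[[[0,0,0.3],0,1],[[0,0,0.6],0,1],[[0,0,0.9],0,1],[[0,0,1.2],0,1],[[0,0,1.2],0,1]])

```text
time_s: 7.75
tool_pos: [0.5853, -0.1871, 0.082]
tool_rot: [-0.001, 0.65, 0.76, -0.0]
contact_force: [-0.7, -0.3, -0.8]
gripper_width: 0.0277
finger_force: 20.0
```

Call:
arm_command(rows=[[[0,0,0.1],0,1],[[0,0,0.2],0,1],[[0,0,0.3],0,1],[[0,0,0.4],0,1],[[0,0,0.4],0,1]])

```text
time_s: 8.25
tool_pos: [0.5857, -0.1873, 0.0785]
tool_rot: [-0.0, 0.65, 0.76, -0.0]
contact_force: [-0.1, 0.1, -1.3]
gripper_width: 0.028
finger_force: 20.0
```

Call:
arm_command(rows=[[[0,0,0.05],0,1],[[0,0,0.1],0,1],[[0,0,0.15],0,1],[[0,0,0.2],0,1],[[0,0,0.2],0,1],[[0,0,0.2],0,1]])

```text
time_s: 8.85
tool_pos: [0.5857, -0.1873, 0.0766]
tool_rot: [-0.0, 0.65, 0.76, -0.0]
contact_force: [0.4, 0.3, -1.5]
gripper_width: 0.0278
finger_force: 20.0
```

Call:
arm_command(rows=[[[0,0,0.05],0,1],[[0,0,0.1],0,1],[[0,0,0.15],0,1],[[0,0,0.15],0,1]])

```text
time_s: 9.25
tool_pos: [0.586, -0.1874, 0.0759]
tool_rot: [0.0, 0.65, 0.76, 0.0]
contact_force: [-1.4, -0.7, 5.2]
gripper_width: 0.0283
finger_force: 20.0
```

Key is resting on the plate with about 6 N. I'll search by turning gently.

Call:
arm_command(rows=[[[0,0,0.02],0.02,1],[[0,0,0.05],0.04,1],[[0,0,0.05],0.06,1],[[0,0,0.05],0.08,1],[[0,0,0.05],0.08,1]])

```text
time_s: 9.75
tool_pos: [0.5855, -0.1872, 0.0742]
tool_rot: [-0.0, 0.68, 0.733, -0.0]
contact_force: [0.2, 0.9, -1.2]
gripper_width: 0.028
finger_force: 20.0
```

It dropped through with no resistance, so I'll lower on.

Call:
arm_command(rows=[[[0,0,0.1],0,1],[[0,0,0.15],0,1],[[0,0,0.2],0,1],[[0,0,0.2],0,1],[[0,0,0.2],0,1]])

```text
time_s: 10.25
tool_pos: [0.5857, -0.1873, 0.0726]
tool_rot: [-0.0, 0.68, 0.733, -0.0]
contact_force: [-0.6, 0.1, -2.1]
gripper_width: 0.028
finger_force: 20.0
```

Call:
arm_command(rows=[[[0,0,0.07],0,1],[[0,0,0.14],0,1],[[0,0,0.2],0,1],[[0,0,0.2],0,1],[[0,0,0.2],0,1]])

```text
time_s: 10.75
tool_pos: [0.5857, -0.1873, 0.0706]
tool_rot: [-0.0, 0.68, 0.733, -0.0]
contact_force: [0.3, 0.3, -0.2]
gripper_width: 0.0278
finger_force: 20.0
```

Call:
arm_command(rows=[[[0,0,0.07],0,1],[[0,0,0.14],0,1],[[0,0,0.14],0,1],[[0,0,0.14],0,1]])

```text
time_s: 11.15
tool_pos: [0.5857, -0.1873, 0.0692]
tool_rot: [-0.0, 0.68, 0.733, -0.0]
contact_force: [0.0, 0.6, -1.6]
gripper_width: 0.0279
finger_force: 20.0
```

Call:
arm_command(rows=[[[0,0,0.05],0,1],[[0,0,0.1],0,1],[[0,0,0.1],0,1],[[0,0,0.1],0,1]])

```text
time_s: 11.55
tool_pos: [0.5858, -0.1874, 0.0685]
tool_rot: [0.0, 0.68, 0.733, 0.0]
contact_force: [-0.7, -0.2, 2.1]
gripper_width: 0.0283
finger_force: 20.0
```

```bash
python3 -c "
from h import *
plan()"
```

```text
tcp [ 0.5858 -0.1874  0.0685] yaw 94.3 tilt z [ 3.e-04 -2.e-04 -1.e+00] F [-0.73 -0.18  2.07] T [0.02 0.12 0.03] w 0.0283 t 11.55
```

Call:
arm_command(rows=[[[0,0,0.05],0,1],[[0,0,0.05],0,1],[[0,0,0],0,0.5],[[0,0,0],0,0.5],[[0,0,0],0,0.5],[[0,0,0],0,0.5],[[0,0,0],0,0.5],[[0,0,-4],0,0.5],[[0,0,-8],0,0.5],[[0,0,-10],0,0.5],[[0,0,-10],0,0.5],[[0,0,-10],0,0.5]])

```text
time_s: 12.75
tool_pos: [0.5856, -0.1872, 0.168]
tool_rot: [0.0, 0.68, 0.733, 0.0]
contact_force: [0.1, -0.3, -0.3]
gripper_width: 0.0466
finger_force: 0.0
```

```bash
python3 - <<'E'
from h import *
# tab centre x .571, y -.091; photometer yaw about -0.8; closed finger half thickness ~18mm -> TCP x 7+18+12 behind tab
plan([.527,-.0905,.1685],89.2)
s=snapshot("scene"); x,y=proj("scene",[[.586,-.16,.05]])[0].astype(int);h=50
cv2.imwrite("pics/home.png",cv2.resize(s[y-h:y+h,x-60:x+60],None,fx=5,fy=5,interpolation=cv2.INTER_CUBIC)[:,:,::-1])
E
```

```text
tcp [ 0.5856 -0.1872  0.168 ] yaw 94.29 tilt z [ 1.e-04 -1.e-04 -1.e+00] F [ 0.09 -0.3  -0.27] T [-0.01 -0.03 -0.01] w 0.0466 t 12.75
 shift cm [10.09 -5.12 -0.05] turn 0.089
```

View pics/home.png

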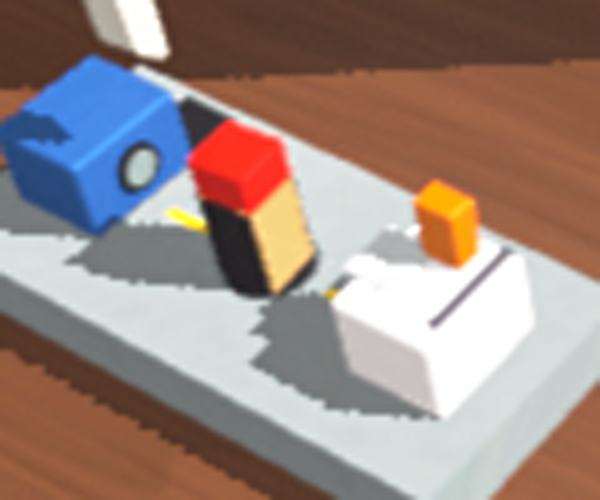

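The cell stands upright in the well, red cap at (240,165) in the crop, with the tab at (447,220) on the housing. I'll confirm the cap height numerically.

```bash
python3 - <<'E'
from h import *
def corners(c,yaw,z): 
    a=np.radians(yaw+np.array([45,135,225,315])); return np.array([[c[0]+.0198*np.cos(t),c[1]+.0198*np.sin(t),zz] for zz in(z,z-.02) for t in a])
for n in("scene","top"):
    im=snapshot(n); x,y=proj(n,[[.586,-.187,.09]])[0].astype(int)
    m=mask(im,(0,120,90),(7,255,255),(x-20,y-22,x+20,y+22)); ys,xs=np.nonzero(m); print(n,"red bbox",xs.min(),xs.max()+1,ys.min(),ys.max()+1)
    for z in(.097,.105):
        q=proj(n,corners((.586,-.187),95,z)); print("  pred",z,np.round([q[:,0].min(),q[:,0].max(),q[:,1].min(),q[:,1].max()],1))
E
```

```text
scene red bbox 203 223 155 174
  pred 0.097 [200.9 222.7 154.  173.9]
  pred 0.105 [199.9 221.9 151.  171. ]
top red bbox 452 470 173 190
  pred 0.097 [450.3 469.2 172.9 190.1]
  pred 0.105 [451.3 470.4 172.2 189.6]
```

Cell is home (cap top matches 97 mm). Now to the shutter tab: fingers closed, on its -x side.

Call:
arm_command(rows=[[[5,-2.6,0],0.05,1],[[10.1,-5.1,0],0.089,1],[[10.1,-5.1,0],0.089,1],[[10.1,-5.1,0],0.089,1],[[10.1,-5.1,0],0.089,1],[[10.1,-5.1,0],0.089,1],[[10.1,-5.1,0],0.089,1],[[10.1,-5.1,0],0.089,1],[[10.1,-5.1,4],0.089,1],[[10.1,-5.1,7],0.089,1],[[10.1,-5.1,8.3],0.089,1],[[10.1,-5.1,8.3],0.089,1],[[10.1,-5.1,8.3],0.089,1]])

```text
time_s: 14.2
tool_pos: [0.528, -0.0908, 0.086]
tool_rot: [0.0, 0.712, 0.702, 0.0]
contact_force: [-0.0, -0.3, 0.2]
gripper_width: 0.0009
finger_force: 0.0
```

```bash
python3 -c "
from h import *
plan([.571,-.091,.085],89.2)"
```

```text
tcp [ 0.528  -0.0908  0.086 ] yaw 89.19 tilt z [ 9.e-04 -3.e-04 -1.e+00] F [-0.03 -0.33  0.18] T [ 0.02 -0.07 -0.01] w 0.0009 t 14.2
 shift cm [0.05 4.3  0.11] turn -0.0
```

Call:
arm_command(rows=[[[0,0.5,0],0,1],[[0,1.0,0],0,1],[[0,1.4,0],0,1],[[0,1.8,0],0,1],[[0,2.2,0],0,1],[[0,2.6,0],0,1],[[0,3.0,0],0,1],[[0,3.0,0],0,1]])

```text
time_s: 15.0
tool_pos: [0.5577, -0.0908, 0.0852]
tool_rot: [0.0, 0.712, 0.702, 0.0]
contact_force: [-0.7, 0.2, -1.5]
gripper_width: 0.0009
finger_force: 0.1
```

Call:
arm_command(rows=[[[0,0.4,0],0,1],[[0,0.8,0],0,1],[[0,1.2,0],0,1],[[0,1.5,0],0,1],[[0,1.5,0],0,1]])

```text
time_s: 15.5
tool_pos: [0.5729, -0.0911, 0.0851]
tool_rot: [0.0, 0.712, 0.702, 0.0]
contact_force: [-0.1, -0.4, 0.4]
gripper_width: 0.0001
finger_force: 0.3
```

```bash
python3 - <<'E'
from h import *
plan()
s=snapshot("scene"); a,b=proj("scene",[[.59,-.09,.09]])[0].astype(int)
m=mask(s,(8,110,140),(28,255,255),(a-20,b-20,a+20,b+20)); ys,xs=np.nonzero(m); print(xs.min(),xs.max(),ys.min(),ys.max(),xs.mean(),ys.mean())
for x in(.571,.58,.59,.60,.605): print(x,proj("scene",[[x,-.091,.104],[x,-.091,.089]]).round(1).tolist())
cv2.imwrite("pics/tab.png",cv2.resize(s[b-40:b+40,a-50:a+50],None,fx=5,fy=5,interpolation=cv2.INTER_CUBIC)[:,:,::-1])
E
```

```text
tcp [ 0.5729 -0.0911  0.0851] yaw 89.2 tilt z [ 6.e-04  0.e+00 -1.e+00] F [-0.1  -0.38  0.43] T [-0.07  0.06  0.02] w 0.0001 t 15.5
234 267 161 191 252.91417910447763 177.29850746268656
0.571 [[252.9, 170.2], [254.0, 175.7]]
0.58 [[250.0, 173.0], [251.1, 178.5]]
0.59 [[246.7, 176.1], [247.9, 181.7]]
0.6 [[243.4, 179.3], [244.6, 184.9]]
0.605 [[241.7, 181.0], [242.9, 186.5]]
```

View pics/tab.png

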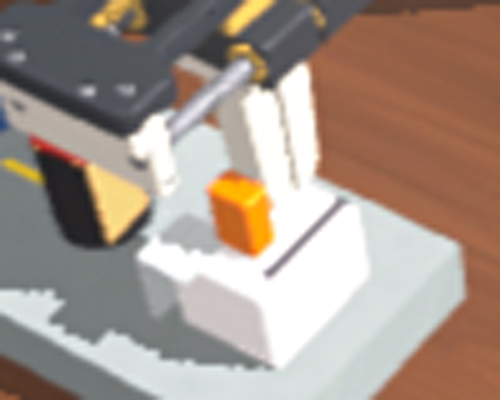

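The fingers are behind the tab at (240,215) in the crop and it has moved partway. I'll keep pushing to the stop.

Call:
arm_command(rows=[[[0,0.2,0],0,1],[[0,0.4,0],0,1],[[0,0.6,0],0,1],[[0,0.6,0],0,1],[[0,0.6,0],0,1]])

```text
time_s: 16.05
tool_pos: [0.5785, -0.0912, 0.0852]
tool_rot: [0.0, 0.712, 0.702, 0.0]
contact_force: [-1.4, 0.1, -1.0]
gripper_width: 0.0007
finger_force: 0.6
```

Call:
arm_command(rows=[[[0,0.15,0],0,1],[[0,0.3,0],0,1],[[0,0.3,0],0,1],[[0,0.3,0],0,1]])

```text
time_s: 16.45
tool_pos: [0.5814, -0.0912, 0.0852]
tool_rot: [0.0, 0.712, 0.702, 0.0]
contact_force: [-2.4, -0.7, -2.2]
gripper_width: 0.0004
finger_force: 0.8
```

Call:
arm_command(rows=[[[0,0.15,0],0,1],[[0,0.3,0],0,1],[[0,0.3,0],0,1],[[0,0.3,0],0,1]])

```text
time_s: 16.85
tool_pos: [0.5829, -0.0912, 0.0852]
tool_rot: [-0.001, 0.712, 0.702, -0.001]
contact_force: [-6.7, -1.1, 3.2]
gripper_width: 0.0006
finger_force: 3.5
```

Call:
arm_command(rows=[[[0,0.1,0],0,1],[[0,0.2,0],0,1],[[0,0.2,0],0,1],[[0,0.2,0],0,1]])

```text
time_s: 17.25
tool_pos: [0.583, -0.0912, 0.0852]
tool_rot: [-0.002, 0.712, 0.702, -0.002]
contact_force: [-13.0, -1.7, 7.6]
gripper_width: 0.0007
finger_force: 6.5
```

The force has risen and the position has stalled, so the tab is at its end stop. I'll back off, lift clear and check.

Call:
arm_command(rows=[[[0,-0.5,0],0,1],[[0,-2,0],0,1],[[0,-2.5,0],0,1],[[0,-2.5,-4],0,1],[[0,-2.5,-8],0,1],[[0,-2.5,-12],0,1],[[0,-7,-14],0,1],[[0,-12,-14],0,1],[[0,-17,-14],0,1],[[0,-20,-14],0,1],[[0,-20,-14],0,1],[[0,-20,-14],0,1]])

```text
time_s: 18.45
tool_pos: [0.3872, -0.0888, 0.2262]
tool_rot: [0.002, 0.712, 0.702, 0.001]
contact_force: [1.1, 1.0, 0.3]
gripper_width: 0.0004
finger_force: 0.0
```

```bash
python3 - <<'E'
from h import *
plan()
s=snapshot("scene"); a,b=proj("scene",[[.586,-.14,.07]])[0].astype(int)
cv2.imwrite("pics/end.png",cv2.resize(s[b-50:b+50,a-60:a+60],None,fx=5,fy=5,interpolation=cv2.INTER_CUBIC)[:,:,::-1])
x,y=proj("scene",[[.586,-.187,.09]])[0].astype(int)
m=mask(s,(0,120,90),(7,255,255),(x-20,y-22,x+20,y+22)); ys,xs=np.nonzero(m); print("red bbox (was 203 223 155 174)",xs.min(),xs.max()+1,ys.min(),ys.max()+1)
x,y=proj("scene",[[.60,-.091,.09]])[0].astype(int)
m=mask(s,(10,180,140),(20,255,255),(x-15,y-18,x+15,y+18)); c=big(m)[:,0]; print("tab bbox",c.min(0),c.max(0))
for X in(.595,.605):
    q=proj("scene",[[X+i,-.091+j,z] for i in(-.007,.007) for j in(-.01,.01) for z in(.104,.076)]); print(X,q.min(0).round(1),q.max(0).round(1))
E
```

```text
tcp [ 0.3872 -0.0888  0.2262] yaw 89.15 tilt z [ 0.0034 -0.0012 -1.    ] F [1.06 1.04 0.33] T [-0.08 -0.01  0.02] w 0.0004 t 18.45
red bbox (was 203 223 155 174) 203 223 155 175
tab bbox [237 181] [248 194]
0.595 [238.6 173.6] [253.6 192.2]
0.605 [235.1 176.8] [250.4 195.4]
```

View pics/end.png

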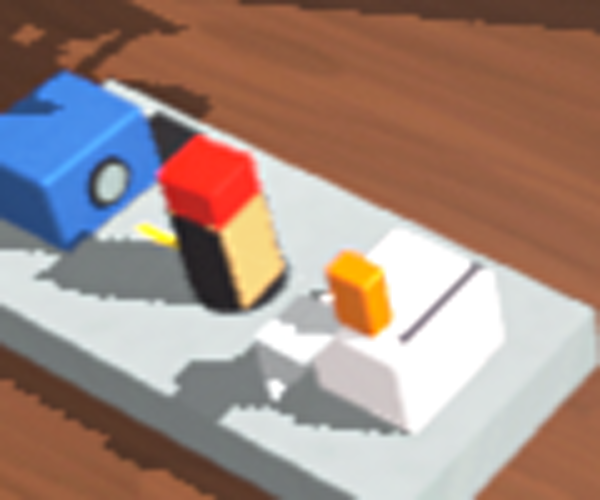

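The red cell is unmoved and home, with its cap at (210,180). The tab at (358,293) is at its end stop, near x = 0.604, and the robot is clear of everything.

```bash
python3 -c "
from cell import bot
print(bot.close_job())"
```

```text
the job is handed in; nothing more can be done
None
```

The red cell is fully home in the well with its key in the slot, the shutter is open to its end stop, and the job was handed in at about 18.5 s with the robot clear of everything; no verdict came back.

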